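# Load the flow bench drawer and set the bleed screw a quarter turn open

### The arm

A 6-joint arm with a two-finger parallel gripper is mounted at the origin on the work surface. World frame = base frame: x ahead of the robot, y to its left, z up, the work surface at z = 0. Lengths are in m, angles in degrees, forces in N, time in s.
With the tool pointing down it reaches from about 0.3 to 0.75 m from the base axis. Payload 8.5 kg.
Tool frame: the origin (TCP) lies at the very end of the fingers, on their centre line; the grasp point (between the pads) lies 19 mm behind it (hold_point_z is the distance from the TCP to the grasp point, in m); z points along the fingers, y is the direction in which the jaws open and shut (so a half turn about z gives the same grasp; the last joint's range is limited). The gripper opens to 85 mm and grips with 20 to 120 N. Pads are 22 mm wide; open, the fingers measure 114 mm over their backs; the gripper's body (76 mm by 85 mm) begins 54 mm behind the grasp point. The pads swing forward as they close: fully open they stand 13 mm farther back than shut.
Start: joints at [-85.961, 21.807, 74.336, -0, 83.858, -12.336], TCP at [0.155, -0.528, 0.231] pointing down, gripper open.
Joint ranges: [-178.18, 178.18], [-50.72, 133.34], [12.68, 142.11], [-81.47, 261.47], [9.98, 163.14], [-165.26, 165.26]. Speed limits (degrees/s): [136.94, 136.94, 180, 180, 180, 180].

### API

Orientations are given as a 3x3 rotation matrix whose columns are the frame's x, y, z axes.
In Python, from rig import observe, get_image, close_job, hold_point_z gives the robot as it stands. The module is installed in compiled form; this text tells all that it offers.
- The arm moves only by the tool jog_arm, never from a script. Its arguments are lists of equal length, an entry for each row: "travel": the shift along the world's x, y, z in m, a list of three; "dr": the turn, a rotation vector about the world's x, y, z in rad, a list of three. In form: {"travel": [[x, y, z], ...], "dr": [[rx, ry, rz], ...]}. A call has 1 to 20 rows; each row shifts and turns the commanded pose from where the row before left it; what a row does not reach is not made up. A row lasts 1/12 s, in which the tool goes at most 41.7 mm and 7.16 degrees, less where a joint would pass 70% of its speed; a pose out of reach is approached as far as the arm can. A call with a gripper value outside its range is refused whole. "jaw" is the finger opening in m, from 0 to 0.0854, set as the call begins (left out, the last holds). The fingers move at their own pace and stop on an object; "newtons" is the grip in N (left out, the last holds). Time passes only in rows, so rows that do not move let the fingers close. It gives the time, the measured TCP pose, the force and the opening at its end, in the units of the state.
- observe(): the state, without advancing time (a new reading comes with each control period).
- get_image(name): name is "scene" or "top" or "wrist"; returns a dict with "color" (420x560x3 uint8, red, green, blue), "fovy" (degrees; the focal length in pixels is half the picture's height over the tangent of half this angle, whatever the lens; pixels are square), "cx", "cy" (the principal point, pixels), "k1" (the pictures are not rectified: a ray, as slopes to the right and down, at radius r is drawn at 1 + k1 r^2 times it, then the intrinsics apply), "R" (3x3) and "t" (3): a world point X has camera coordinates R X + t. Camera axes: x right, y down, z forward; pixel columns grow to the right and rows downward; lengths in m; the calibration is good to about 2 mm. A picture is of the moment at which its call begins. There is no depth.
- close_job(): hands the job in, once; it reports no verdict.
The state is a dict: "time_s": time; "q": joint angles; "qvel": joint speeds; "joint_efforts": joint torques, N m; "position": TCP position; "tool_rot": TCP orientation; "ft_force": force on the tool from outside, world axes, zero at the start; "wrist_torque": the same for the moment, N m; "grip_width": finger opening in m.
Only numpy, scipy, OpenCV 4.12 (cv2) and the standard library are available. Lean on these libraries where they do the work, as an engineer would, in place of code of your own. Each camera call takes 0.05 s, during which the arm holds its last target.

### The job

Stand the red damper valve upright in the brass seat ring of the test bench's open drawer and slide the drawer fully shut. Then turn the red thumbscrew on top of the bench clockwise until it seats, back it off a quarter turn, and finish while still gripping it there, so that it cannot creep while I lock it. Leave the blue valve, the spray can and the spring where they stand.

Things in the scene. Friction and masses are not known exactly. Their poses are not given: they have to be found in the camera images.
- red_valve_mid (a point): red damper valve, loose, upright, about 0.14 kg: round, 50 mm tall; steel foot 40 mm in diameter and 12 mm high, red waist 36 mm in diameter up to 36 mm, red head 40 mm in diameter from 36 to 46 mm, small steel tip. This point is on its axis, 25 mm above its underside; z up. Grasp it from above across waist and head
- blue_valve_mid (a point): centre of the blue valve, the same shape as the red one but blue, 25 mm above its underside; not to be disturbed
- spray_mid (a point): centre of the spray can (56 mm in diameter, 170 mm tall), 85 mm above its underside; not to be disturbed
- spring_mid (a point): centre of the red coil spring standing on end (56 mm in diameter, 100 mm tall), 50 mm above its underside; not to be disturbed
- bench: fixed grey test bench box, 220 mm deep (x), 200 wide (y), 96 high, with one red-fronted drawer on its -x side. Origin at the centre of its underside, x from drawer front to back, z up. Drawer shut, the front's outer face is 110 mm along -x; the front panel spans 15 to 84 mm above the table. On top, a gauge and a fitting stand 130 mm or more behind the thumbscrew; the rest is clear
- bench_drawer0_handle (a point): middle of the drawer's steel bar handle, 58 mm above the table: a round bar 11 mm thick and 100 mm long, parallel to the bench's y, its centre line 35 mm in front of the drawer front; it moves with the drawer. Pushing it along the bench's +x shuts the drawer
- bench_drawer0 (a joint): drawer opening in m: 0 is fully shut against its stop, grows as the drawer slides out along the bench's -x; it starts 0.10 to 0.125 m open and stays where left (about 1 N friction)
- seat (a point): centre of the seat on the drawer floor, 22 mm above the table, inside a fixed brass ring 56 mm inside, 68 mm outside diameter, 8 mm high; moves with the drawer, axes as the bench. Clear drawer width 158 mm, walls up to 74 mm above the table. The front panel's inner side is 40 mm in front of the seat centre; at the start the bench's box begins 50 mm or more behind it
- wing (a point): middle of the thumbscrew's wing grip, on its upright axis, 128 mm above the table: a flat red bar 46 mm long, 12 mm thick and 28 mm high (14 mm above and below this point) with a white mark on one end of its top; pinch it across its 12 mm. Its x axis points along the bar towards the marked end and turns with the screw; z up. The axis lies 55 mm from the bench's origin along the bench's -x
- screw (a joint): thumbscrew angle in rad: 0 is seated (hard stop, turned fully clockwise seen from above; the bar's marked end then points along the bench's +x); grows anticlockwise as it is backed off, up to 3.0. A quarter turn open is 1.57. It starts 0.5 to 1.4 open and stays where left (friction about 0.06 N m)

How it is judged:
By the outcome, as a careful person would: the job done as asked, in the order asked, and still so for the second after the job is handed in, while the arm keeps its last pose, push and grip.
It also fails if it takes over 69 s, if anything falls off the work surface, if the arm or the gripper's body presses on something with over 40 N, if the wrist force passes 120 N, or if a joint passes its speed limit or range.

## Working session

There is one attempt and no reset: what is moved stays moved. The work goes in short steps, Python scripts to look and compute and a tool call to move; the robot and the scene stay as the last step left them, time stands still between calls to the robot, and variables do not carry over. Pictures are saved under pics/ and viewed, and the job is handed in when it is done.

Besides the shell and the picture viewer there is one more tool, called as name(argument=value, ...), one argument or row to a line, values as JSON. jog_arm: Moves the arm, as the interface text tells. Its arguments: {"type":"object","properties":{"travel":{"type":"array"},"dr":{"type":"array"},"jaw":{"type":"number"},"newtons":{"type":"number"}},"required":["travel","dr"]}

```bash
mkdir -p pics; ls
python3 - <<'E'
from rig import observe,get_image,hold_point_z
import cv2
print(hold_point_z); s=observe()
for k in s: print(k,s[k])
for n in ["scene","top","wrist"]:
    d=get_image(n); cv2.imwrite(f"pics/{n}0.png",d["color"][:,:,::-1])
    print(n,{k:d[k] for k in d if k!="color"})
E
```

```text
pics
0.0187
time_s 0.0
q [-8.59603990e+01  2.18411882e+01  7.43848677e+01 -1.00650028e-03
  8.38572346e+01 -1.23352584e+01]
qvel [-0.04182283 -0.00481676 -0.04609181  0.06646341  0.07235432 -0.01552651]
joint_efforts [-1.82819153e-03 -4.48465025e+01 -2.31281608e+01 -2.39991432e-04
  4.77027294e-03  2.68438178e-06]
position [ 0.1550335  -0.52739495  0.23070925]
tool_rot [[ 9.59437254e-01  2.81922226e-01 -1.19829307e-04]
 [ 2.81922099e-01 -9.59436205e-01  1.44885170e-03]
 [ 2.93494919e-04 -1.42386482e-03 -9.99998943e-01]]
ft_force [-0.09588506 -0.17059449 -0.30442101]
wrist_torque [ 0.00765448 -0.01192963 -0.04101603]
grip_width 0.08520691291089678
scene {'fovy': 48.001155593630024, 'cx': 277.3596266635306, 'cy': 204.39060127442627, 'k1': -0.11509461974786517, 'R': array([[-0.53920554,  0.8420455 ,  0.01472268],
       [ 0.69240503,  0.45319897, -0.56141426],
       [-0.47940866, -0.29252362, -0.82740393]]), 't': array([ 0.31231194, -0.33944451,  1.56738276])}
top {'fovy': 44.3119126731871, 'cx': 274.8457186614456, 'cy': 214.02382757408054, 'k1': 0.01828972521605401, 'R': array([[-0.02273125, -0.9996741 , -0.0116182 ],
       [-0.994322  ,  0.02381491, -0.10371408],
       [ 0.10395696,  0.00919469, -0.99453929]]), 't': array([0.00494303, 0.61062904, 1.20959779])}
wrist {'fovy': 69.47147118053513, 'cx': 277.2909343318596, 'cy': 210.31476435836328, 'k1': -0.06876118309359207, 'R': array([[ 2.82869308e-01, -9.59158011e-01, -9.30438215e-04],
       [-9.26920697e-01, -2.73611194e-01,  2.56816931e-01],
       [-2.46582595e-01, -7.17831850e-02, -9.66459621e-01]]), 't': array([-0.54884724, -0.03445318,  0.37789788])}
```

View pics/scene0.png

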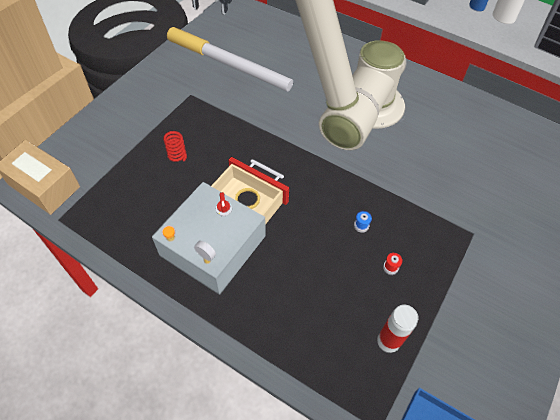

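View pics/top0.png

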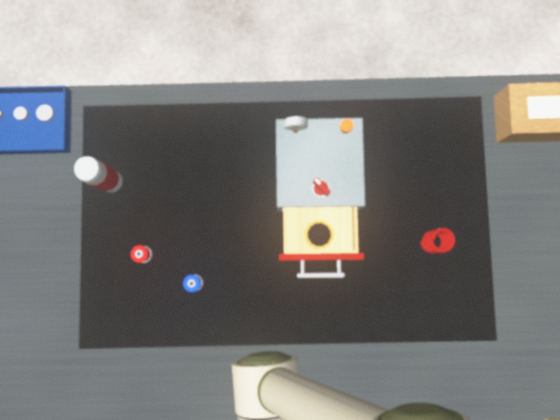

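View pics/wrist0.png

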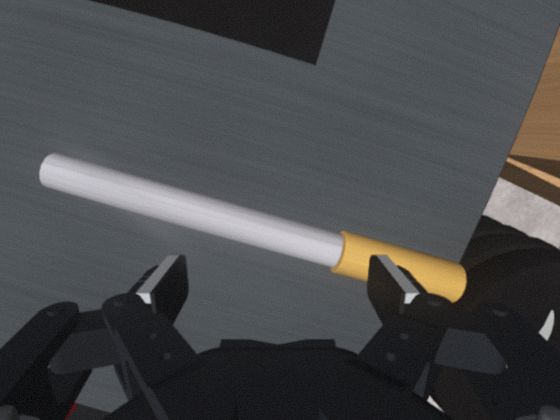

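The top view shows the red valve at about (141,254), blue at (193,283), spray can at (95,170), spring at (438,240), seat at (319,234), wing at (320,187) and handle at (321,275). The scene view agrees. Next I'll measure these.

```bash
cat > h.py <<'E'
import numpy as np, cv2
from rig import observe,get_image
def und(d,uv):
    f=d["color"].shape[0]/2/np.tan(np.radians(d["fovy"]/2))
    p=np.array([(uv[0]-d["cx"])/f,(uv[1]-d["cy"])/f]); q=p.copy()
    for _ in range(30): q=p/(1+d["k1"]*(q@q))
    return q
def ray(d,uv):
    q=und(d,uv); R=np.array(d["R"]);t=np.array(d["t"])
    v=R.T@np.array([q[0],q[1],1]); return -R.T@t, v/np.linalg.norm(v)
def plane(d,uv,z):
    o,v=ray(d,uv); return o+v*(z-o[2])/v[2]
def tri(*du):
    A=0;b=0
    rs=[ray(d,u) for d,u in du]
    for o,v in rs:
        P=np.eye(3)-np.outer(v,v);A=A+P;b=b+P@o
    X=np.linalg.solve(A,b)
    return X,[np.linalg.norm((np.eye(3)-np.outer(v,v))@(X-o)) for o,v in rs]
def proj(d,X):
    f=d["color"].shape[0]/2/np.tan(np.radians(d["fovy"]/2))
    c=np.array(d["R"])@X+np.array(d["t"]);p=c[:2]/c[2];p=p*(1+d["k1"]*(p@p))
    return p*f+[d["cx"],d["cy"]]
def blobs(d,lo,hi,amin=8):
    hsv=cv2.cvtColor(d["color"],cv2.COLOR_RGB2HSV)
    m=cv2.inRange(hsv,lo,hi)
    if lo[0]==0 and hi[0]<=10: m|=cv2.inRange(hsv,(180-hi[0],lo[1],lo[2]),(180,hi[1],hi[2]))
    n,l,st,c=cv2.connectedComponentsWithStats(m)
    return [(c[i].round(1),st[i]) for i in range(1,n) if st[i][4]>=amin],l,m
def crop(d,x0,y0,w,h,s,name):
    cv2.imwrite(name,cv2.resize(d["color"][y0:y0+h,x0:x0+w,::-1],None,fx=s,fy=s,interpolation=cv2.INTER_CUBIC))
E
python3 - <<'E'
from h import *
T=get_image("top");S=get_image("scene")
for n,d in(("T",T),("S",S)):
    for nm,lo,hi in(("red",(0,130,60),(8,255,255)),("blue",(100,130,60),(125,255,255))):
        for c,st in blobs(d,lo,hi)[0]: print(n,nm,c,st)
crop(T,260,100,120,190,4,"pics/topc.png") if 0 else crop(T,260,160,120,130,5,"pics/topc.png")
crop(S,150,145,150,150,4,"pics/scc.png")
crop(T,75,145,140,160,4,"pics/topv.png")
crop(S,330,190,100,170,3,"pics/scv.png")
E
```

```text
T red [321.4 188.6] [315 183  14  11 110]
T red [110.3 185.4] [107 184   8   4   9]
T red [438.  240.6] [420 227  36  27 698]
T red [138.9 253.5] [130 244  19  19 187]
T red [321.3 256.8] [278 252  87   9 586]
T blue [ 31.6 123. ] [   0   92   65   60 3218]
T blue [190.9 283.2] [183 274  17  19 181]
S red [262.8   0.9] [257   0  10   4  23]
S red [443.1  50.4] [ 333    0  227  101 4980]
S red [174.7 146. ] [163 131  24  31 544]
S red [262.2 177.5] [228 157  61  48 484]
S red [222.8 203.7] [217 192  13  20 138]
S red [ 71.8 267.7] [ 34 230  64  67 883]
S red [392.8 262.1] [385 252  18  20 202]
S red [390.8 337.7] [380 319  30  30 366]
S blue [478.1   4.3] [470   0  18  11 160]
S blue [362.9 219.9] [356 211  16  18 184]
S blue [431.1 408.5] [ 402  388   73   32 1215]
```

View pics/topc.png

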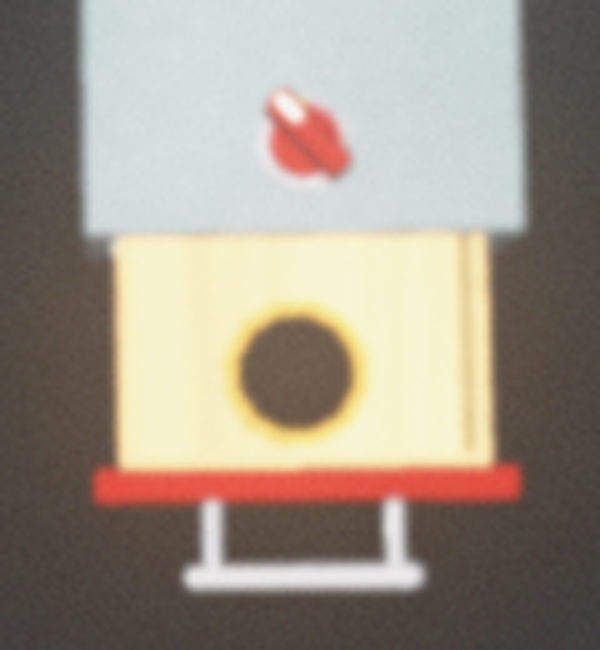

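View pics/scc.png

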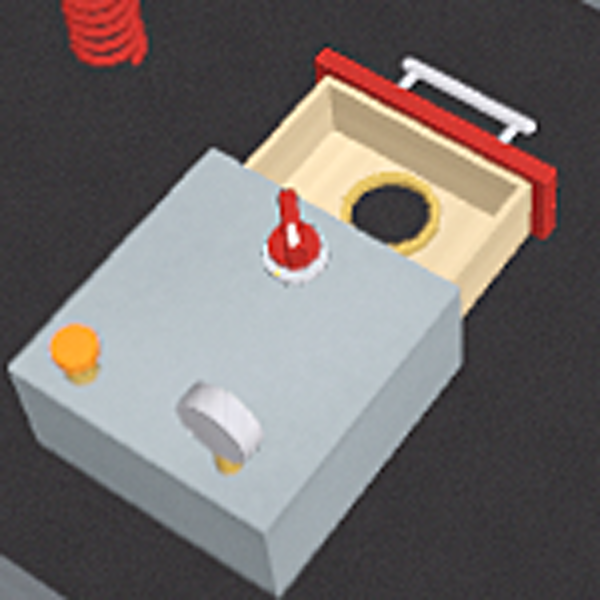

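View pics/topv.png

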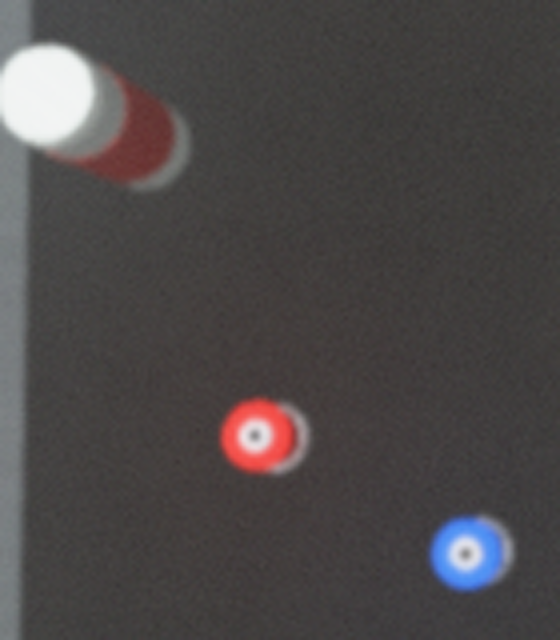

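View pics/scv.png

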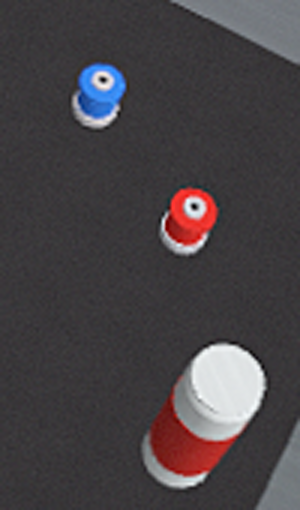

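The crops are clear. The wing's marked end points up-left in the top view, about 40° off the bench's +x. Now to compute the points.

```bash
python3 - <<'E'
from h import *
T=get_image("top");S=get_image("scene")
t=lambda x,y:((x+.5)/5-.5+260,(y+.5)/5-.5+160)
s=lambda x,y:((x+.5)/4-.5+150,(y+.5)/4-.5+145)
np.set_printoptions(precision=4,suppress=True)
print("red",plane(T,(138.4,253.4),.05),plane(S,(394.3,258.7),.05),tri((T,(138.4,253.4)),(S,(394.3,258.7))))
print("blue",plane(T,(190.9,282.9),.05),plane(S,(363.6,216.3),.05))
print("spray", plane(T,(86,168),.17), plane(S,(330+75.5-.3,190+127),.17))
print("seat",plane(T,t(297,373),.026),plane(S,s(391,217),.026),tri((T,t(297,373)),(S,s(391,217))))
print("handle",plane(T,t(304,576),.06),plane(S,s(469,95),.06))
for a,b in(((185,577),(424,575)),): 
    A,B=plane(T,t(*a),.06),plane(T,t(*b),.06);print(A,B,np.degrees(np.arctan2(*(A-B)[:2])))
c=[plane(S,s(*p),.096) for p in((215,150),(462,292),(268,530),(10,368))]
print("bench S",np.array(c),np.mean(c,0))
e=[np.degrees(np.arctan2(-(v)[0],v[1])) for v in(c[0]-c[1],c[3]-c[2])]; e+=[np.degrees(np.arctan2(v[1],v[0])) for v in(c[2]-c[1],c[3]-c[0])]
print(e)
A,B=plane(T,t(85,236),.096),plane(T,t(525,231),.096);print("bench near T",A,B,(A+B)/2,np.degrees(np.arctan2(-(A-B)[0],(A-B)[1])))
A,B=plane(T,t(94,468),.084),plane(T,t(520,464),.084);print("front T",A,B,np.degrees(np.arctan2(-(A-B)[0],(A-B)[1])))
# wing
hsv=cv2.cvtColor(T["color"],cv2.COLOR_RGB2HSV)
print("wing mark T",plane(T,t(289,105),.142),"far",plane(T,t(343,168),.142),"ends mid")
E
python3 - <<'E'
import sys; sys.path.insert(0,'.')
from h import *
T=get_image("top");S=get_image("scene")
crop(T,300,170,45,40,14,"pics/wt.png");crop(S,205,180,40,40,14,"pics/ws.png")
crop(T,265,105,110,110,5,"pics/bt.png")
E
```

```text
red [0.5231 0.3142 0.05  ] [0.5233 0.3147 0.05  ] (array([0.523 , 0.3145, 0.0494]), [np.float64(0.0002190646911080656), np.float64(0.0002190646911080527)])
blue [0.4513 0.1907 0.05  ] [0.4518 0.1908 0.05  ]
spray [0.7059 0.3952 0.17  ] [0.7082 0.3971 0.17  ]
seat [ 0.5598 -0.1143  0.026 ] [ 0.5616 -0.1106  0.026 ] (array([ 0.5596, -0.1137,  0.0213]), [np.float64(0.0011826367265562543), np.float64(0.0011826367265563148)])
handle [ 0.4634 -0.112   0.06  ] [ 0.4642 -0.1097  0.06  ]
[ 0.4641 -0.0568  0.06  ] [ 0.4626 -0.1676  0.06  ] 0.7955163021187993
bench S [[ 0.6197 -0.2097  0.096 ]
 [ 0.6231 -0.0103  0.096 ]
 [ 0.823  -0.0142  0.096 ]
 [ 0.8229 -0.2134  0.096 ]] [ 0.7222 -0.1119  0.096 ]
[np.float64(179.0186304667438), np.float64(179.9625473456304), np.float64(-1.1261843384409622), np.float64(-1.0295613919527498)]
bench near T [ 0.6204 -0.0143  0.096 ] [ 0.6178 -0.2149  0.096 ] [ 0.6191 -0.1146  0.096 ] -0.7285434359709099
front T [ 0.5149 -0.0159  0.084 ] [ 0.5123 -0.2102  0.084 ] -0.770580205231727
wing mark T [ 0.6709 -0.1058  0.142 ] far [ 0.6423 -0.1286  0.142 ] ends mid
```

View pics/wt.png

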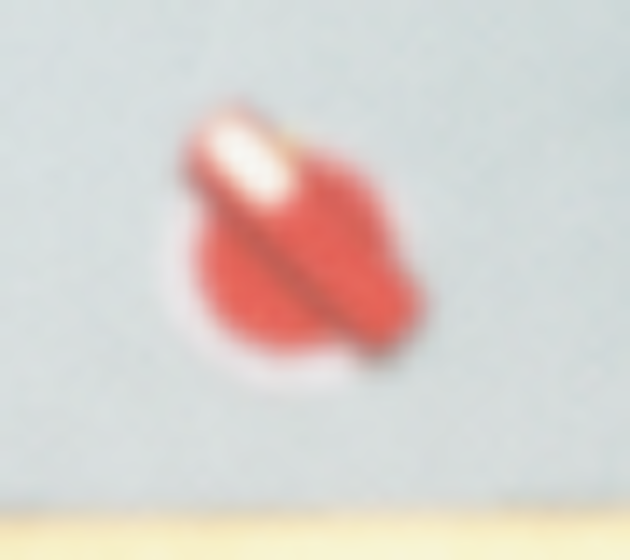

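View pics/ws.png

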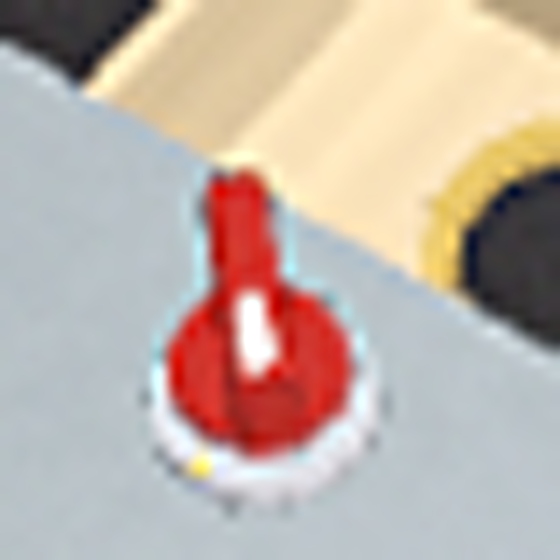

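View pics/bt.png

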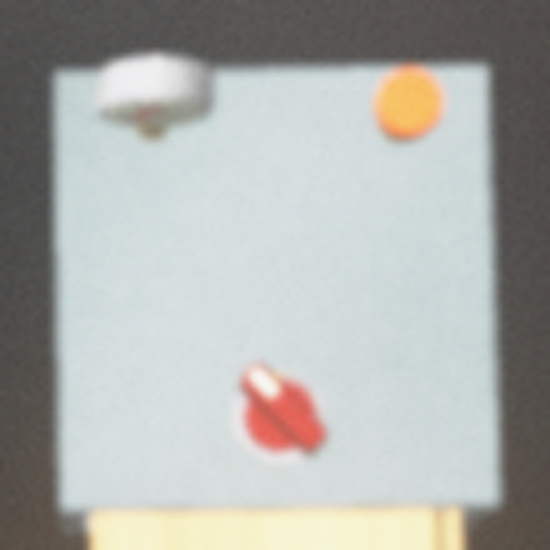

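The red valve's tip comes out at (0.523, 0.3144, 0.0494), against an expected height of 0.050. The blue valve is about 0.14 m away, so there's room to grasp. The seat is near (0.560, -0.113), the bench yaw about -0.9°, and the drawer about 0.104 m open. I'll move to above the red valve.

jog_arm(
  travel=[
    [0.01,0.015,0],
    [0.019,0.029,0],
    [0.019,0.029,0],
    [0.019,0.029,0],
    [0.019,0.029,0],
    [0.019,0.029,0],
    [0.019,0.029,0],
    [0.019,0.029,0],
    [0.019,0.029,0],
    [0.019,0.029,0],
    [0.019,0.029,0],
    [0.019,0.029,0],
    [0.019,0.029,0],
    [0.012,0.03,0],
    [0.01,0.033,0],
    [0.01,0.033,0],
    [0.01,0.033,0],
    [0.01,0.033,0],
    [0.01,0.033,0],
    [0.01,0.033,0],
  ],
  dr=[
    [0,0,0],
    [0,0,-0.0216],
    [0,0,-0.0216],
    [0,0,-0.0216],
    [0,0,-0.0216],
    [0,0,-0.0216],
    [0,0,-0.0216],
    [0,0,-0.0216],
    [0,0,-0.0216],
    [0,0,-0.0216],
    [0,0,-0.0216],
    [0,0,-0.0216],
    [0,0,-0.0216],
    [0,0,-0.0216],
    [0,0,-0.0216],
    [0,0,0],
    [0,0,0],
    [0,0,0],
    [0,0,0],
    [0,0,0],
  ],
  jaw=0.0854,
  newtons=40,
)

```text
time_s: 2.12
position: [0.4652, 0.0651, 0.2315]
tool_rot: [[1.0, -0.017, 0.0], [-0.017, -1.0, -0.0], [0.0, 0.0, -1.0]]
ft_force: [0.9, -0.8, 0.4]
grip_width: 0.0852
```

jog_arm(
  travel=[
    [0.007,0.031,0],
    [0.007,0.031,0],
    [0.007,0.031,0],
    [0.007,0.031,-0.01],
    [0.007,0.031,-0.02],
    [0.007,0.031,-0.02],
    [0.007,0.031,-0.02],
    [0.009,0.032,-0.02],
    [0,0,-0.01],
    [0,0,0],
    [0,0,0],
  ],
  dr=[
    [0,0,0],
    [0,0,0],
    [0,0,0],
    [0,0,0],
    [0,0,0],
    [0,0,0],
    [0,0,0],
    [0,0,0],
    [0,0,0],
    [0,0,0],
    [0,0,0],
  ],
)

```text
time_s: 3.03
position: [0.5229, 0.3119, 0.1312]
tool_rot: [[1.0, -0.016, -0.001], [-0.016, -1.0, -0.001], [-0.001, 0.001, -1.0]]
ft_force: [-0.0, -0.7, 0.5]
grip_width: 0.0851
```

Run:
```python
from h import *
d=get_image("wrist");cv2.imwrite("pics/w1.png",d["color"][:,:,::-1])
for c,st in blobs(d,(0,130,60),(8,255,255),50)[0]: print(c,st,plane(d,c,.046))
s=observe();print(s["position"],proj(d,np.array([.523,.3144,.05])))
```

```text
[154.2   2. ] [135   0  39   6 173] [0.67546323 0.3943822  0.046     ]
[279.1 215.8] [249 187  51  53 607] [0.52179066 0.31089699 0.046     ]
[0.52328923 0.31164217 0.13216956] [274.55656435 215.78913538]
```

View pics/w1.png

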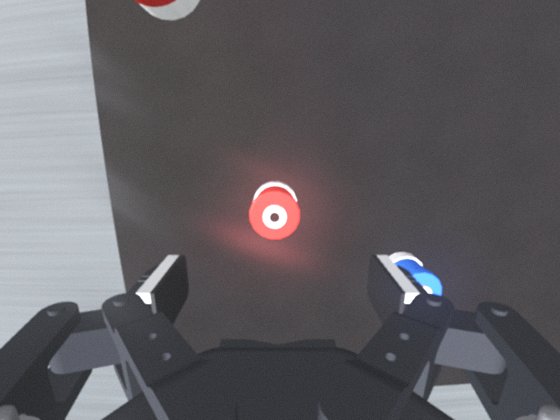

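The tip appears at (275,217), within a pixel of where my measured point projects. The fingers straddle the valve and the blue one lies off to the right. I'll correct y by +2.5 mm and descend.

jog_arm(
  travel=[
    [0,0.0025,-0.012],
    [0,0,-0.02],
    [0,0,-0.02],
    [0,0,-0.02],
    [0,0,-0.018],
    [0,0,-0.014],
    [0,0,-0.008],
    [0,0,-0.004],
    [0,0,0],
  ],
  dr=[
    [0,0,0],
    [0,0,0],
    [0,0,0],
    [0,0,0],
    [0,0,0],
    [0,0,0],
    [0,0,0],
    [0,0,0],
    [0,0,0],
  ],
)

```text
time_s: 3.83
position: [0.5234, 0.3143, 0.0158]
tool_rot: [[1.0, -0.017, 0.0], [-0.017, -1.0, 0.0], [0.0, -0.0, -1.0]]
ft_force: [0.4, -0.1, -0.5]
grip_width: 0.0856
```

jog_arm(
  travel=[
    [0,0,0],
    [0,0,0],
    [0,0,0],
    [0,0,0],
    [0,0,0],
    [0,0,0],
    [0,0,0],
    [0,0,0],
    [0,0,0],
    [0,0,0],
  ],
  dr=[
    [0,0,0],
    [0,0,0],
    [0,0,0],
    [0,0,0],
    [0,0,0],
    [0,0,0],
    [0,0,0],
    [0,0,0],
    [0,0,0],
    [0,0,0],
  ],
  jaw=0.025,
  newtons=40,
)

```text
time_s: 4.67
position: [0.5234, 0.315, 0.0161]
tool_rot: [[1.0, -0.017, 0.001], [-0.017, -1.0, 0.001], [0.001, -0.001, -1.0]]
ft_force: [-0.3, -0.4, 6.1]
grip_width: 0.0387
```

jog_arm(
  travel=[
    [0,0,0.005],
    [0,0,0.015],
    [0,0,0.025],
    [0,0,0.025],
    [0,0,0.025],
    [0,0,0.025],
    [0,0,0.02],
    [0,0,0.01],
    [0,0,0],
  ],
  dr=[
    [0,0,0],
    [0,0,0],
    [0,0,0],
    [0,0,0],
    [0,0,0],
    [0,0,0],
    [0,0,0],
    [0,0,0],
    [0,0,0],
  ],
)

```text
time_s: 5.42
position: [0.5237, 0.3151, 0.1674]
tool_rot: [[1.0, -0.017, 0.004], [-0.017, -1.0, 0.001], [0.003, -0.001, -1.0]]
ft_force: [-0.1, 0.4, -1.2]
grip_width: 0.0385
```

Run:
```python
from h import *
d=get_image("wrist");S=get_image("scene")
a=np.hstack([d["color"][100:400,130:430],S["color"][120:420,260:560]])
cv2.imwrite("pics/w2.png",a[:,:,::-1])
```

```text
(no output)
```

View pics/w2.png

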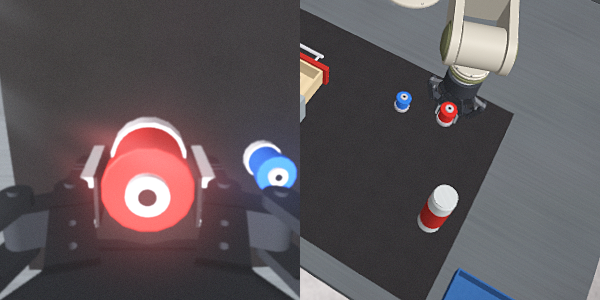

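The valve is held upright between the pads (at (147,190) in the left half), and the blue valve is undisturbed. Next, carry it to above the seat.

jog_arm(
  travel=[
    [0.0022,-0.01,0],
    [0.0022,-0.02,0],
    [0.0022,-0.0275,0],
    [0.0022,-0.0275,0],
    [0.0022,-0.0275,0],
    [0.0022,-0.0275,0],
    [0.0022,-0.0275,0],
    [0.0022,-0.0275,0],
    [0.0022,-0.0275,0],
    [0.0022,-0.0275,0],
    [0.0022,-0.0275,0],
    [0.0022,-0.0275,0],
    [0.0022,-0.0275,0],
    [0.0022,-0.0275,0],
    [0.0022,-0.0275,0],
    [0.0022,-0.0275,0],
    [0.0022,-0.012,0],
    [0,0,0],
    [0,0,0],
  ],
  dr=[
    [0,0,0],
    [0,0,0],
    [0,0,0],
    [0,0,0],
    [0,0,0],
    [0,0,0],
    [0,0,0],
    [0,0,0],
    [0,0,0],
    [0,0,0],
    [0,0,0],
    [0,0,0],
    [0,0,0],
    [0,0,0],
    [0,0,0],
    [0,0,0],
    [0,0,0],
    [0,0,0],
    [0,0,0],
  ],
)

```text
time_s: 7.1
position: [0.5599, -0.1123, 0.1643]
tool_rot: [[1.0, -0.018, -0.002], [-0.018, -1.0, 0.001], [-0.002, -0.001, -1.0]]
ft_force: [0.3, 0.4, -1.1]
grip_width: 0.0384
```

Run:
```python
from h import *
d=get_image("wrist");S=get_image("scene")
cv2.imwrite("pics/w3.png",d["color"][:,:,::-1]);crop(S,170,100,150,150,4,"pics/s3.png")
s=observe();print(s["position"])
p=s["position"]
for z in(.022,.03): print(z,proj(d,np.array([.5605,-.1125,z])),proj(d,np.array([p[0],p[1],z])))
```

```text
[ 0.56011271 -0.11109614  0.16485136]
0.022 [278.13542256 197.71328181] [276.68541802 198.12915249]
0.03 [278.15011569 199.57758422] [276.66062334 200.00410052]
```

View pics/w3.png

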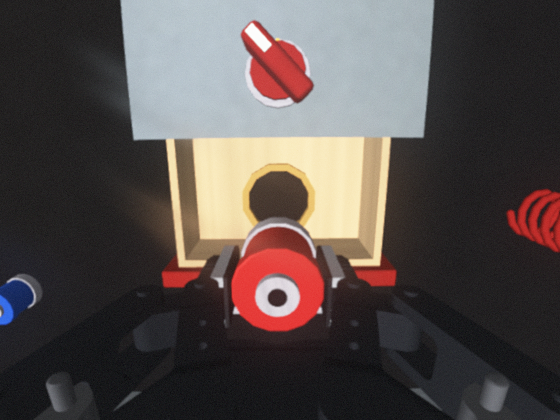

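View pics/s3.png

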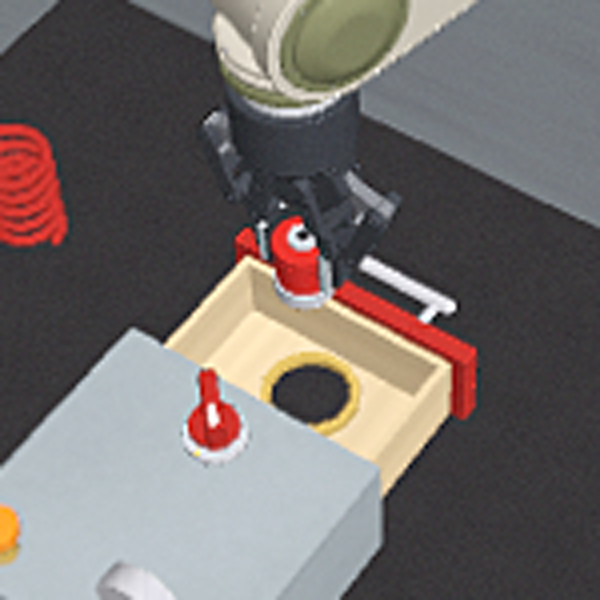

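The ring sits at (279,199), within 1 px of my prediction of (278,199). The valve hangs upright over it and both valve and fingers clear the drawer walls. Lowering now with a 1 mm correction in y.

jog_arm(
  travel=[
    [0,-0.001,-0.01],
    [0,0,-0.02],
    [0,0,-0.02],
    [0,0,-0.02],
    [0,0,-0.02],
    [0,0,-0.014],
    [0,0,-0.01],
    [0,0,-0.006],
    [0,0,-0.003],
    [0,0,0],
  ],
  dr=[
    [0,0,0],
    [0,0,0],
    [0,0,0],
    [0,0,0],
    [0,0,0],
    [0,0,0],
    [0,0,0],
    [0,0,0],
    [0,0,0],
    [0,0,0],
  ],
)

```text
time_s: 8.03
position: [0.5605, -0.1129, 0.0421]
tool_rot: [[1.0, -0.016, -0.0], [-0.016, -1.0, 0.0], [-0.0, -0.0, -1.0]]
ft_force: [0.1, -0.2, -1.3]
grip_width: 0.0387
```

jog_arm(
  travel=[
    [0,0,-0.002],
    [0,0,-0.001],
    [0,0,0],
  ],
  dr=[
    [0,0,0],
    [0,0,0],
    [0,0,0],
  ],
)

```text
time_s: 8.28
position: [0.5606, -0.1132, 0.0397]
tool_rot: [[1.0, -0.017, 0.001], [-0.017, -1.0, -0.0], [0.001, 0.0, -1.0]]
ft_force: [-0.1, -0.5, -1.2]
grip_width: 0.0383
```

jog_arm(
  travel=[
    [0,0,-0.001],
    [0,0,-0.001],
    [0,0,0],
  ],
  dr=[
    [0,0,0],
    [0,0,0],
    [0,0,0],
  ],
)

```text
time_s: 8.53
position: [0.561, -0.1134, 0.0381]
tool_rot: [[1.0, -0.017, 0.002], [-0.017, -1.0, -0.001], [0.002, 0.001, -1.0]]
ft_force: [0.1, 0.6, 3.3]
grip_width: 0.0388
```

Contact: +3.3 N at TCP z = 0.038, as expected. Now to release.

jog_arm(
  travel=[
    [0,0,0],
    [0,0,0],
    [0,0,0],
    [0,0,0],
    [0,0,0],
    [0,0,0],
  ],
  dr=[
    [0,0,0],
    [0,0,0],
    [0,0,0],
    [0,0,0],
    [0,0,0],
    [0,0,0],
  ],
  jaw=0.065,
)

```text
time_s: 9.03
position: [0.5604, -0.1132, 0.0373]
tool_rot: [[1.0, -0.017, -0.0], [-0.017, -1.0, 0.0], [-0.0, -0.0, -1.0]]
ft_force: [-0.5, 0.2, -0.4]
grip_width: 0.0648
```

jog_arm(
  travel=[
    [0,0,0.008],
    [0,0,0.02],
    [0,0,0.025],
    [0,0,0.025],
    [0,0,0.025],
    [0,0,0.025],
    [0,0,0.01],
    [0,0,0],
  ],
  dr=[
    [0,0,0],
    [0,0,0],
    [0,0,0],
    [0,0,0],
    [0,0,0],
    [0,0,0],
    [0,0,0],
    [0,0,0],
  ],
)

```text
time_s: 9.7
position: [0.5613, -0.1135, 0.178]
tool_rot: [[1.0, -0.016, 0.005], [-0.016, -1.0, -0.002], [0.005, 0.002, -1.0]]
ft_force: [0.2, 0.4, 0.8]
grip_width: 0.0656
```

Run:
```python
from h import *
d=get_image("wrist");S=get_image("scene")
cv2.imwrite("pics/w4.png",d["color"][:,:,::-1]);crop(S,170,100,150,150,4,"pics/s4.png")
s=observe();print(s["position"],s["time_s"],s["grip_width"])
```

```text
[ 0.56004793 -0.1130301   0.17453955] 9.8 0.06517392109732857
```

View pics/w4.png

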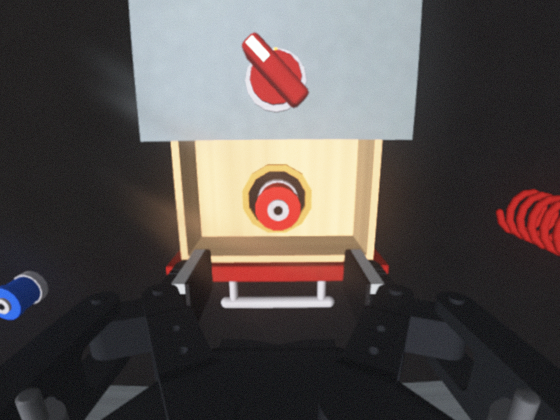

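View pics/s4.png

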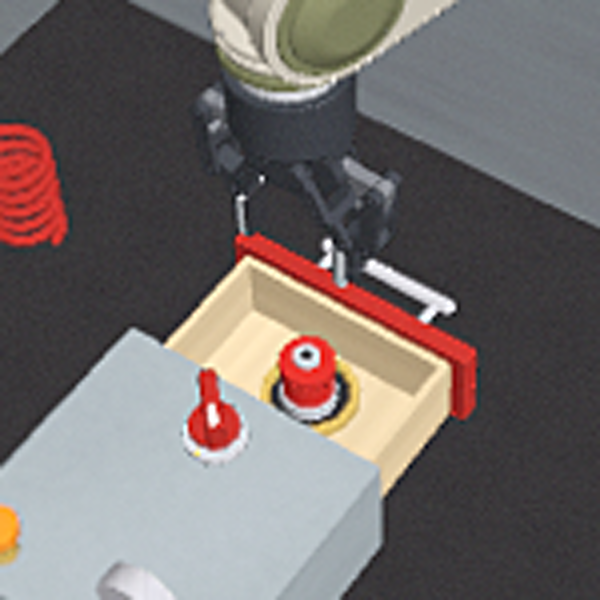

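The valve stands upright inside the ring, with its head at (277,208) and the ring centred at (277,198) in the wrist view. The scene view confirms it. Next I'll measure the handle and wing from this view.

Run:
```python
from h import *
np.set_printoptions(precision=4,suppress=True)
d=get_image("wrist");T=get_image("top")
print("handle",plane(d,(278,302),.058),plane(d,(222,302),.058),plane(d,(333,302),.058))
m=blobs(d,(0,130,40),(8,255,255),50)
for c,st in m[0]: print(c,st)
a,b=plane(d,(251,38),.142),plane(d,(299,98),.142)
print("wing ends",a,b,(a+b)/2,np.linalg.norm(a-b),np.degrees(np.arctan2(*(a-b)[[1,0]])))
e=[plane(d,u,.096) for u in((142,139),(413,137))]
print("bench edge",e,np.mean(e,0),np.degrees(np.arctan2(-(e[0]-e[1])[0],(e[0]-e[1])[1])))
crop(d,200,10,150,110,5,"pics/w4c.png")
print(observe()["position"])
```

```text
handle [ 0.463  -0.1117  0.058 ] [ 0.4636 -0.0572  0.058 ] [ 0.4619 -0.1652  0.058 ]
[276.5  72.4] [ 243   28   66   75 2593]
[278.2 204.9] [ 255  182   48   47 1314]
[534.8 217.4] [ 499  187   61   68 2678]
[383.6 263. ] [376 248  16  30 211]
[172.2 262.8] [165 250  16  26 175]
[277.4 271.6] [ 211  262  134   20 2534]
wing ends [ 0.6724 -0.1004  0.142 ] [ 0.6412 -0.1258  0.142 ] [ 0.6568 -0.1131  0.142 ] 0.04021162736861642 39.19641381987803
bench edge [array([ 0.6202, -0.0156,  0.096 ]), array([ 0.6185, -0.2115,  0.096 ])] [ 0.6193 -0.1135  0.096 ] -0.47929291063287743
[ 0.5598 -0.1129  0.1737]
```

View pics/w4c.png

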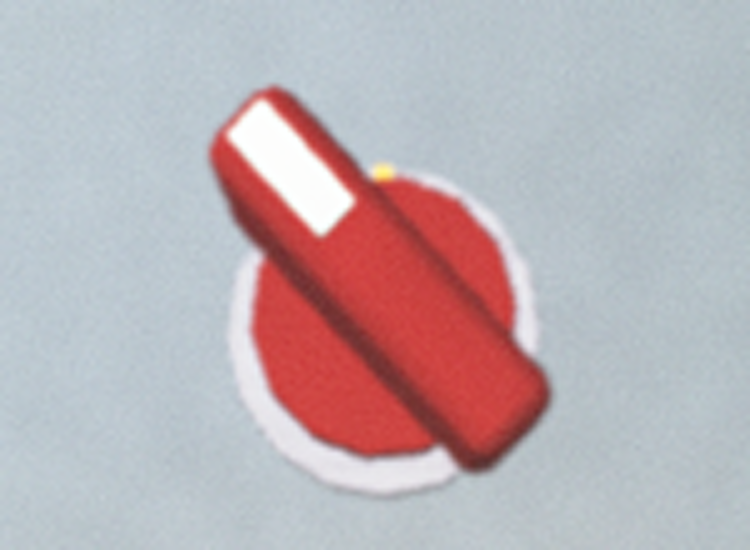

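Handle at (0.463, -0.1115) and wing axis near (0.657, -0.113). I'll move behind the handle and close the jaws to push.

jog_arm(
  travel=[
    [-0.012,0.0015,0],
    [-0.025,0,0],
    [-0.03,0,0],
    [-0.03,0,0],
    [-0.025,0,0],
    [-0.013,0,-0.012],
    [0,0,-0.022],
    [0,0,-0.025],
    [0,0,-0.025],
    [0,0,-0.022],
    [0,0,-0.015],
    [0,0,-0.008],
    [0,0,0],
  ],
  dr=[
    [0,0,0],
    [0,0,0],
    [0,0,0],
    [0,0,0],
    [0,0,0],
    [0,0,0],
    [0,0,0],
    [0,0,0],
    [0,0,0],
    [0,0,0],
    [0,0,0],
    [0,0,0],
    [0,0,0],
  ],
  jaw=0.0,
)

```text
time_s: 10.98
position: [0.4244, -0.1111, 0.0445]
tool_rot: [[1.0, -0.017, -0.004], [-0.017, -1.0, 0.002], [-0.004, -0.002, -1.0]]
ft_force: [-0.2, 0.3, -0.5]
grip_width: 0.0
```

Run:
```python
from h import *
d=get_image("wrist");S=get_image("scene")
cv2.imwrite("pics/w5.png",np.hstack([d["color"][:,90:470],S["color"][60:480,150:530]])[:,:,::-1])
s=observe();print(s["position"],s["time_s"],s["grip_width"],s["ft_force"])
```

```text
Traceback (most recent call last):
ValueError: all the input array dimensions except for the concatenation axis must match exactly, but along dimension 0, the array at index 0 has size 420 and the array at index 1 has size 360
```

jog_arm(
  travel=[
    [0.007,0,0],
    [0.006,0,0],
    [0.003,0,0],
    [0.002,0,0],
    [0.002,0,0],
    [0.003,0,0],
    [0.004,0,0],
    [0.005,0,0],
    [0.006,-0.0001,0],
    [0.006,-0.0001,0],
    [0.006,-0.0001,0],
    [0.006,-0.0001,0],
    [0.006,-0.0001,0],
    [0.006,-0.0001,0],
    [0.006,-0.0001,0],
    [0.006,-0.0001,0],
    [0.006,-0.0001,0],
    [0.006,-0.0001,0],
    [0.004,0,0],
    [0.002,0,0],
  ],
  dr=[
    [0,0,0],
    [0,0,0],
    [0,0,0],
    [0,0,0],
    [0,0,0],
    [0,0,0],
    [0,0,0],
    [0,0,0],
    [0,0,0],
    [0,0,0],
    [0,0,0],
    [0,0,0],
    [0,0,0],
    [0,0,0],
    [0,0,0],
    [0,0,0],
    [0,0,0],
    [0,0,0],
    [0,0,0],
    [0,0,0],
  ],
)

```text
time_s: 12.75
position: [0.5242, -0.1128, 0.0463]
tool_rot: [[1.0, -0.016, 0.001], [-0.016, -1.0, -0.0], [0.001, 0.0, -1.0]]
ft_force: [-0.6, 0.4, -0.1]
grip_width: 0.0001
```

Run:
```python
from h import *
d=get_image("wrist");S=get_image("scene")
cv2.imwrite("pics/w6.png",np.hstack([d["color"][:,90:470],S["color"][:,150:530]])[:,:,::-1])
s=observe();print(s["position"],s["time_s"],s["grip_width"],s["ft_force"])
```

```text
[ 0.52394187 -0.1128526   0.04633798] 12.85 -6.562017283107548e-06 [-0.60758039  0.36767638  0.36478135]
```

View pics/w6.png

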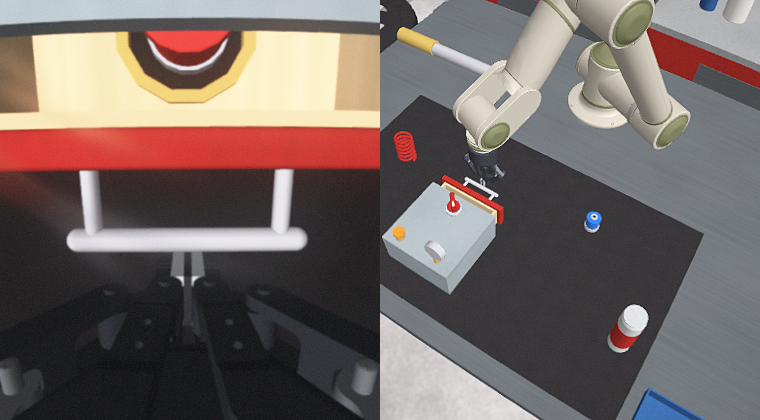

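The drawer is sliding in with the valve still standing in the ring, and the closed fingers are on the middle of the bar. I'll keep pushing gently towards the stop.

jog_arm(
  travel=[
    [0.003,0,0],
    [0.005,-0.0001,0],
    [0.005,-0.0001,0],
    [0.004,0,0],
    [0.003,0,0],
    [0.002,0,0],
    [0.001,0,0],
    [0,0,0],
  ],
  dr=[
    [0,0,0],
    [0,0,0],
    [0,0,0],
    [0,0,0],
    [0,0,0],
    [0,0,0],
    [0,0,0],
    [0,0,0],
  ],
)

```text
time_s: 13.52
position: [0.5468, -0.1129, 0.0463]
tool_rot: [[1.0, -0.017, 0.0], [-0.017, -1.0, -0.0], [0.0, 0.0, -1.0]]
ft_force: [-0.8, 0.2, -0.6]
grip_width: -0.0003
```

jog_arm(
  travel=[
    [0.001,0,0],
    [0.001,0,0],
    [0.001,0,0],
    [0.001,0,0],
    [0,0,0],
  ],
  dr=[
    [0,0,0],
    [0,0,0],
    [0,0,0],
    [0,0,0],
    [0,0,0],
  ],
)

```text
time_s: 13.93
position: [0.5507, -0.1129, 0.0463]
tool_rot: [[1.0, -0.017, 0.0], [-0.017, -1.0, -0.0], [0.0, 0.0, -1.0]]
ft_force: [-0.8, -0.7, 0.2]
grip_width: -0.0001
```

jog_arm(
  travel=[
    [0.001,0,0],
    [0.001,0,0],
    [0,0,0],
  ],
  dr=[
    [0,0,0],
    [0,0,0],
    [0,0,0],
  ],
)

```text
time_s: 14.18
position: [0.5527, -0.1129, 0.0464]
tool_rot: [[1.0, -0.017, 0.0], [-0.017, -1.0, -0.0], [0.0, 0.0, -1.0]]
ft_force: [-0.8, 0.2, 0.4]
grip_width: 0.0002
```

jog_arm(
  travel=[
    [0.001,0,0],
    [0.001,0,0],
    [0,0,0],
  ],
  dr=[
    [0,0,0],
    [0,0,0],
    [0,0,0],
  ],
)

```text
time_s: 14.43
position: [0.5538, -0.1129, 0.0463]
tool_rot: [[1.0, -0.016, -0.002], [-0.016, -1.0, 0.0], [-0.002, -0.0, -1.0]]
ft_force: [-5.8, -0.6, 2.6]
grip_width: -0.0001
```

Run:
```python
from h import *
d=get_image("wrist");S=get_image("scene")
cv2.imwrite("pics/w7.png",np.hstack([d["color"][:,90:470],cv2.resize(S["color"][150:290,160:287],(380,420))])[:,:,::-1])
s=observe();print(s["position"],s["time_s"],s["grip_width"],s["ft_force"])
```

```text
[ 0.5537865  -0.11285707  0.04626463] 14.5333 0.00022731034596798402 [-5.77354288 -1.3764315   2.74306112]
```

View pics/w7.png

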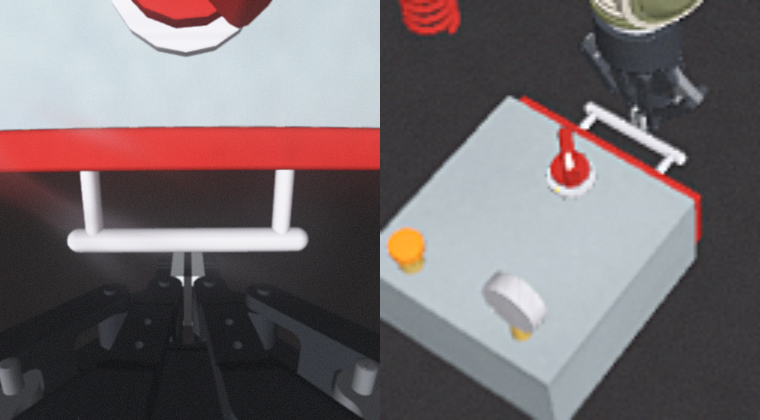

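The front panel is flush with the box and the force has jumped to 6 N. One more millimetre will show whether this is the hard stop.

jog_arm(
  travel=[
    [0.001,0,0],
    [0.001,0,0],
    [0,0,0],
  ],
  dr=[
    [0,0,0],
    [0,0,0],
    [0,0,0],
  ],
)

```text
time_s: 14.78
position: [0.5539, -0.1128, 0.0462]
tool_rot: [[1.0, -0.016, -0.006], [-0.016, -1.0, 0.001], [-0.006, -0.0, -1.0]]
ft_force: [-14.8, -2.5, 8.0]
grip_width: -0.0001
```

It's a hard stop: no motion, 15 N. The drawer is shut. Backing off, rising, and moving to hover over the wing while turning the jaws roughly into line with it.

jog_arm(
  travel=[
    [-0.004,0,0],
    [-0.01,0,0],
    [-0.014,0,0],
    [0,0,0.015],
    [0,0,0.025],
    [0,0,0.03],
    [0,0,0.03],
    [0,0,0.03],
    [0,0,0.025],
    [0.012,0,0.02],
    [0.022,0,0],
    [0.022,0,0],
    [0.022,0,0],
    [0.022,0,0],
    [0.018,0,0],
    [0.011,0,0],
    [0,0,0],
    [0,0,0],
  ],
  dr=[
    [0,0,0],
    [0,0,0],
    [0,0,0],
    [0,0,0],
    [0,0,0],
    [0,0,0],
    [0,0,0.07],
    [0,0,0.07],
    [0,0,0.07],
    [0,0,0.07],
    [0,0,0.07],
    [0,0,0.07],
    [0,0,0.07],
    [0,0,0.07],
    [0,0,0.07],
    [0,0,0.07],
    [0,0,0],
    [0,0,0],
  ],
  jaw=0.06,
)

```text
time_s: 16.28
position: [0.6575, -0.1127, 0.2208]
tool_rot: [[0.776, 0.63, -0.0], [0.63, -0.776, 0.0], [0.0, -0.0, -1.0]]
ft_force: [-0.8, -0.2, 0.4]
grip_width: 0.0603
```

Run:
```python
from h import *
d=get_image("wrist");S=get_image("scene")
cv2.imwrite("pics/w8.png",d["color"][:,:,::-1])
s=observe();print(s["position"],s["time_s"],s["grip_width"],s["ft_force"],np.round(s["q"],1)); np.save("R8.npy",s["tool_rot"])
```

```text
[ 0.65693    -0.11280864  0.22145877] 16.3833 0.060223003309033046 [-0.12907242 -1.0510443   0.46330923] [-19.9  34.3  54.3   0.   91.4  31.1]
```

View pics/w8.png

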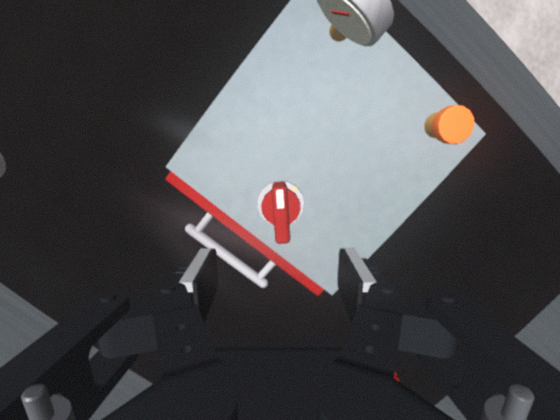

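The drawer front is flush with the box. The wing lies nearly along the tool's x axis at (281,212), and the gauge and fitting are well clear. Now to measure its angle and axis precisely.

Run:
```python
from h import *
np.set_printoptions(precision=4,suppress=True)
d=get_image("wrist")
crop(d,240,165,85,90,7,"pics/w8c.png")
for z in (.142,.128): print(z,proj(d,np.array([.657,-.113,z])))
c=[(282,292),(322,292)]
# bench front panel top edge line, box corners (z .096)
e=[plane(d,u,.084) for u in((172,173),(322,290))];v=e[0]-e[1]
print("front",e,np.degrees(np.arctan2(-v[0],v[1])))
e=[plane(d,u,.058) for u in((189,229),(264,284))];v=e[0]-e[1]
print("handle",np.mean(e,0),np.linalg.norm(v),np.degrees(np.arctan2(-v[0],v[1])))
```

```text
0.142 [278.6372 217.3483]
0.128 [278.5529 212.5084]
front [array([ 0.6146, -0.0192,  0.084 ]), array([ 0.6116, -0.2083,  0.084 ])] -0.9167994985280906
handle [ 0.5676 -0.1139  0.058 ] 0.10274194957943797 -0.14735101640182838
```

View pics/w8c.png

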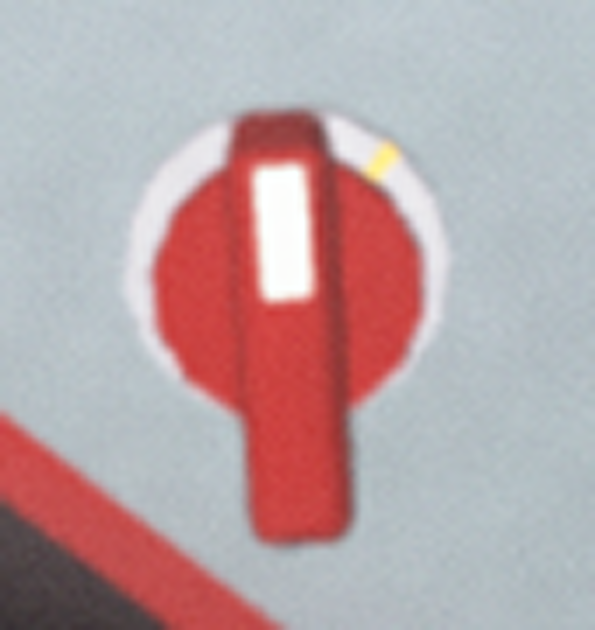

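Run:
```python
from h import *
np.set_printoptions(precision=4,suppress=True)
d=get_image("wrist")
t=lambda x,y:((x+.5)/7-.5+240,(y+.5)/7-.5+165)
a,b=plane(d,t(281,150),.142),plane(d,t(302,542),.142)
m=[plane(d,t(*u),.142) for u in((278,165),(288,300))]
print("wing",a,b,(a+b)/2,np.linalg.norm(a-b),np.degrees(np.arctan2(*(a-b)[[1,0]])),np.degrees(np.arctan2(*(m[0]-m[1])[[1,0]])))
y=plane(d,t(380,160),.10);o=plane(d,t(287,270),.10);print("dial",y,o,np.degrees(np.arctan2(*(y-o)[[1,0]])))
T=get_image("top")
s=observe();print(s["position"],s["time_s"])
```

```text
wing [ 0.6763 -0.0984  0.142 ] [ 0.6434 -0.1283  0.142 ] [ 0.6598 -0.1133  0.142 ] 0.0444490908644264 42.26348364881006 43.38459617424872
dial [ 0.6775 -0.114   0.1   ] [ 0.659  -0.1139  0.1   ] -0.21468483809476563
[ 0.657  -0.1129  0.2218] 16.5333
```

Wing axis at about (0.659, -0.1135), bar at about 42.5°, measured length 44 mm (true length 46). I'll align and descend to TCP z = 0.120, keeping the fingertips above the dial disc.

jog_arm(
  travel=[
    [0.002,-0.0006,-0.01],
    [0,0,-0.02],
    [0,0,-0.02],
    [0,0,-0.018],
    [0,0,-0.014],
    [0,0,-0.01],
    [0,0,-0.006],
    [0,0,-0.003],
    [0,0,0],
  ],
  dr=[
    [0,0,0.06],
    [0,0,0],
    [0,0,0],
    [0,0,0],
    [0,0,0],
    [0,0,0],
    [0,0,0],
    [0,0,0],
    [0,0,0],
  ],
)

```text
time_s: 17.28
position: [0.6594, -0.1135, 0.1204]
tool_rot: [[0.736, 0.677, 0.0], [0.677, -0.736, 0.0], [0.0, 0.0, -1.0]]
ft_force: [0.5, 0.3, -0.6]
grip_width: 0.0599
```

Run:
```python
from h import *
d=get_image("wrist");S=get_image("scene")
a=d["color"][150:420,130:430];b=cv2.resize(S["color"][155:245,180:280],(300,270))
cv2.imwrite("pics/w9.png",np.hstack([a,b])[:,:,::-1])
s=observe();R=s["tool_rot"];print(s["position"],s["time_s"],s["ft_force"],np.degrees(np.arctan2(R[1][0],R[0][0])))
```

```text
[ 0.65977687 -0.11359347  0.12120249] 17.3833 [-0.28643913 -0.47947721  0.66382544] 42.59011352771736
```

View pics/w9.png

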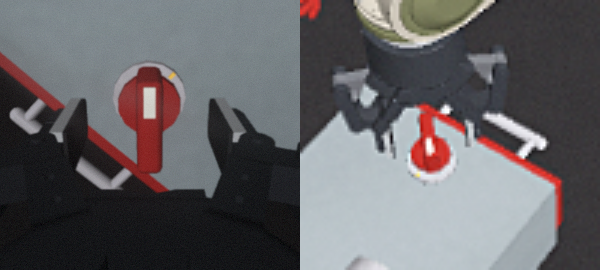

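The bar at (150,120) sits centred between the pads and is parallel to them. Closing on it.

jog_arm(
  travel=[
    [0,0,0],
    [0,0,0],
    [0,0,0],
    [0,0,0],
    [0,0,0],
    [0,0,0],
    [0,0,0],
    [0,0,0],
  ],
  dr=[
    [0,0,0],
    [0,0,0],
    [0,0,0],
    [0,0,0],
    [0,0,0],
    [0,0,0],
    [0,0,0],
    [0,0,0],
  ],
  jaw=0.0,
  newtons=50,
)

```text
time_s: 18.05
position: [0.6599, -0.1139, 0.1208]
tool_rot: [[0.736, 0.677, 0.002], [0.677, -0.736, -0.001], [0.001, 0.002, -1.0]]
ft_force: [4.0, -3.8, 2.5]
grip_width: 0.011
```

Run:
```python
from h import *
s=observe();R=s["tool_rot"];print(s["position"],s["time_s"],s["ft_force"],s["wrist_torque"],s["grip_width"],np.degrees(np.arctan2(R[1][0],R[0][0])))
```

```text
[ 0.65994516 -0.11391767  0.12084418] 18.05 [ 4.03935278 -3.81716044  2.49455748] [-0.51537186 -0.45673814  0.09330697] 0.010962476373226863 42.584584287822494
```

Gripped: opening 11 mm, side load about 5.5 N along the jaw axis, so I'll recentre slightly. Then turn clockwise in stages, watching the force.

jog_arm(
  travel=[
    [0.0004,-0.0004,0],
    [0,0,0],
    [0,0,0],
    [0,0,0],
    [0,0,0],
    [0,0,0],
    [0,0,0],
    [0,0,0],
    [0,0,0],
  ],
  dr=[
    [0,0,0],
    [0,0,-0.03],
    [0,0,-0.05],
    [0,0,-0.06],
    [0,0,-0.06],
    [0,0,-0.06],
    [0,0,-0.06],
    [0,0,-0.03],
    [0,0,0],
  ],
)

```text
time_s: 18.8
position: [0.66, -0.1139, 0.1208]
tool_rot: [[0.924, 0.382, 0.001], [0.382, -0.924, -0.0], [0.001, 0.0, -1.0]]
ft_force: [1.2, -2.8, 5.0]
grip_width: 0.0109
```

```bash
cat > st.py <<'E'
from h import *
np.set_printoptions(precision=4,suppress=True)
s=observe();R=s["tool_rot"];print(s["position"],s["time_s"],s["ft_force"],s["wrist_torque"],s["grip_width"],"yaw",np.degrees(np.arctan2(R[1][0],R[0][0])), "q",s["q"])
E
python3 st.py
```

```text
[ 0.66   -0.1139  0.1208] 18.8 [ 1.2342 -2.8332  5.0235] [-0.2721 -0.1991 -0.0858] 0.010875024760300106 yaw 22.475217116852846 q [-19.8974  38.7166  62.7789   0.0015  78.4631  47.6271]
```

jog_arm(
  travel=[
    [0,0,0],
    [0,0,0],
    [0,0,0],
    [0,0,0],
    [0,0,0],
    [0,0,0],
    [0,0,0],
    [0,0,0],
    [0,0,0],
  ],
  dr=[
    [0,0,-0.03],
    [0,0,-0.05],
    [0,0,-0.05],
    [0,0,-0.05],
    [0,0,-0.05],
    [0,0,-0.05],
    [0,0,-0.04],
    [0,0,-0.03],
    [0,0,0],
  ],
)

```text
time_s: 19.55
position: [0.66, -0.1139, 0.1208]
tool_rot: [[0.999, 0.043, 0.001], [0.043, -0.999, -0.0], [0.001, 0.0, -1.0]]
ft_force: [1.6, -3.0, 5.1]
grip_width: 0.011
```

```bash
python3 st.py
```

```text
[ 0.66   -0.1139  0.1208] 19.55 [ 1.5809 -3.0108  5.082 ] [-0.2757 -0.2275 -0.1068] 0.01102263073650182 yaw 2.4594557844340303 q [-19.8965  38.7183  62.7792   0.0054  78.4609  67.643 ]
```

jog_arm(
  travel=[
    [0,0,0],
    [0,0,0],
    [0,0,0],
    [0,0,0],
    [0,0,0],
  ],
  dr=[
    [0,0,-0.01],
    [0,0,-0.01],
    [0,0,-0.01],
    [0,0,-0.01],
    [0,0,0],
  ],
)

```text
time_s: 19.97
position: [0.66, -0.1139, 0.1208]
tool_rot: [[1.0, 0.004, 0.001], [0.004, -1.0, -0.0], [0.001, 0.0, -1.0]]
ft_force: [0.7, -2.7, 4.6]
grip_width: 0.011
```

```bash
python3 st.py
```

```text
[ 0.66   -0.1139  0.1208] 19.9667 [ 0.6846 -2.6698  4.5726] [-0.267  -0.2274 -0.003 ] 0.010997734009432695 yaw 0.23496374562277905 q [-19.8954  38.7186  62.7779   0.0063  78.46    69.8684]
```

jog_arm(
  travel=[
    [0,0,0],
    [0,0,0],
    [0,0,0],
    [0,0,0],
    [0,0,0],
  ],
  dr=[
    [0,0,-0.01],
    [0,0,-0.01],
    [0,0,-0.01],
    [0,0,0],
    [0,0,0],
  ],
)

```text
time_s: 20.38
position: [0.66, -0.1139, 0.1208]
tool_rot: [[1.0, -0.025, 0.001], [-0.025, -1.0, -0.0], [0.001, 0.0, -1.0]]
ft_force: [1.0, -2.6, 5.4]
grip_width: 0.011
```

```bash
python3 st.py
```

```text
[ 0.66   -0.1139  0.1208] 20.3833 [ 1.0095 -2.5564  5.4458] [-0.277  -0.1878  0.3119] 0.010990532069463306 yaw -1.416200622592363 q [-19.8913  38.7201  62.7776  -0.0029  78.4541  71.5254]
```

jog_arm(
  travel=[
    [0,0,0],
    [0,0,0],
    [0,0,0],
  ],
  dr=[
    [0,0,-0.01],
    [0,0,-0.01],
    [0,0,0],
  ],
)

```text
time_s: 20.63
position: [0.66, -0.1139, 0.1208]
tool_rot: [[0.999, -0.044, 0.001], [-0.044, -0.999, -0.001], [0.001, 0.001, -1.0]]
ft_force: [1.0, -1.6, 5.8]
grip_width: 0.0108
```

```bash
python3 st.py
python3 - <<'E'
from h import *
d=get_image("wrist");S=get_image("scene");T=get_image("top")
crop(d,180,150,200,200,3,"pics/w10.png")
a=cv2.resize(S["color"][160:240,180:270],(360,320));b=cv2.resize(T["color"][150:230,280:370],(360,320))
cv2.imwrite("pics/s10.png",np.hstack([a,b])[:,:,::-1])
E
```

```text
[ 0.66   -0.1139  0.1208] 20.6333 [ 0.9834 -1.6346  5.806 ] [-0.3018 -0.2647  0.7931] 0.010783966531543072 yaw -2.546176475160392 q [-19.8887  38.7175  62.7764  -0.0178  78.452   72.661 ]
```

View pics/w10.png

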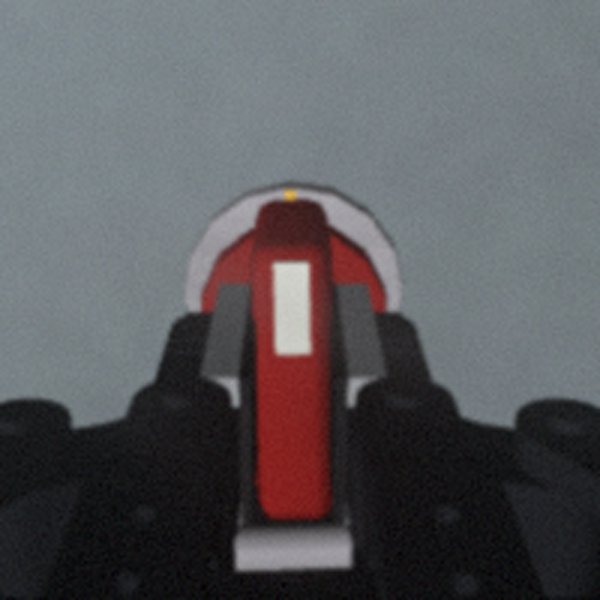

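View pics/s10.png

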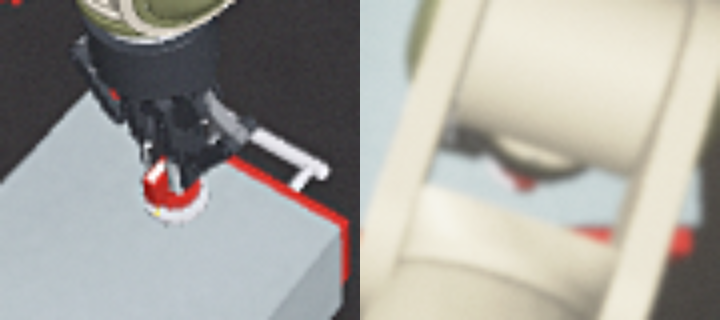

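Torque rises steeply to 0.79 N m, and the marked end points at the dial's yellow mark. The screw is seated. Extrapolating back to zero torque puts the stop at tool yaw of about -0.6°, consistent with the bench yaw. Now backing off to yaw of about 89.5°.

jog_arm(
  travel=[
    [0,0,0],
    [0,0,0],
    [0,0,0],
    [0,0,0],
    [0,0,0],
    [0,0,0],
    [0,0,0],
    [0,0,0],
    [0,0,0],
    [0,0,0],
    [0,0,0],
    [0,0,0],
    [0,0,0],
    [0,0,0],
    [0,0,0],
    [0,0,0],
    [0,0,0],
    [0,0,0],
    [0,0,0],
    [0,0,0],
  ],
  dr=[
    [0,0,0.02],
    [0,0,0.04],
    [0,0,0.06],
    [0,0,0.06],
    [0,0,0.06],
    [0,0,0.06],
    [0,0,0.06],
    [0,0,0.06],
    [0,0,0.06],
    [0,0,0.06],
    [0,0,0.06],
    [0,0,0.06],
    [0,0,0.06],
    [0,0,0.06],
    [0,0,0.06],
    [0,0,0.06],
    [0,0,0.06],
    [0,0,0.06],
    [0,0,0.06],
    [0,0,0.04],
  ],
)

```text
time_s: 22.45
position: [0.66, -0.114, 0.1208]
tool_rot: [[0.474, 0.881, 0.001], [0.881, -0.474, -0.0], [0.0, 0.001, -1.0]]
ft_force: [1.5, -2.6, 5.0]
grip_width: 0.0115
```

```bash
python3 st.py
```

```text
[ 0.66   -0.114   0.1208] 22.45 [ 1.4766 -2.5539  4.9817] [-0.3685 -0.1849 -0.0428] 0.011456614881924565 yaw 61.73592452381395 q [-19.9005  38.7171  62.7789  -0.0059  78.4627   8.3647]
```

jog_arm(
  travel=[
    [0,0,0],
    [0,0,0],
    [0,0,0],
    [0,0,0],
    [0,0,0],
    [0,0,0],
    [0,0,0],
    [0,0,0],
    [0,0,0],
    [0,0,0],
    [0,0,0],
    [0,0,0],
    [0,0,0],
  ],
  dr=[
    [0,0,0.03],
    [0,0,0.06],
    [0,0,0.06],
    [0,0,0.06],
    [0,0,0.06],
    [0,0,0.06],
    [0,0,0.06],
    [0,0,0.05],
    [0,0,0.03],
    [0,0,0.015],
    [0,0,0.003],
    [0,0,0],
    [0,0,0],
  ],
)

```text
time_s: 23.53
position: [0.66, -0.114, 0.1208]
tool_rot: [[0.008, 1.0, 0.001], [1.0, -0.008, -0.0], [-0.0, 0.001, -1.0]]
ft_force: [1.0, -3.1, 5.4]
grip_width: 0.0107
```

```bash
python3 st.py
python3 - <<'E'
from h import *
d=get_image("wrist");S=get_image("scene")
cv2.imwrite("pics/w11.png",d["color"][:,:,::-1])
cv2.imwrite("pics/s11.png",S["color"][:,:,::-1])
E
```

```text
[ 0.66   -0.114   0.1208] 23.5333 [ 1.0364 -3.0784  5.4484] [-0.4256 -0.1747 -0.0093] 0.010749382738893613 yaw 89.53529390425169 q [-19.8991  38.7172  62.7765  -0.0136  78.4603 -19.4317]
```

View pics/w11.png

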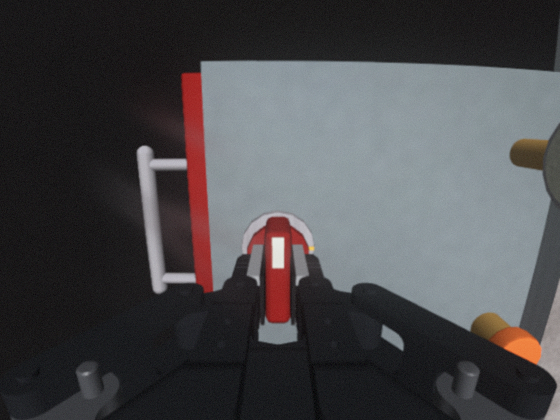

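View pics/s11.png

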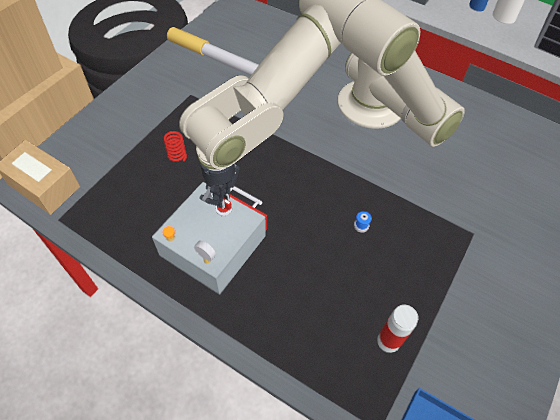

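The wing is gripped at a quarter turn, its marked end pointing across the bench's x axis. The drawer front is flush against the box. The blue valve (363,220), spray can (398,328) and spring (175,146) are where they began. One last numeric check, then I hand in.

Run:
```python
from h import *
import rig
S=get_image("scene");d=get_image("wrist")
for nm,lo,hi in(("red",(0,130,60),(8,255,255)),("blue",(100,130,60),(125,255,255))):
    for c,st in blobs(S,lo,hi,100)[0]: print(nm,c,st[4])
e=[plane(d,u,.058) for u in((145,152),(160,287))];print("handle",np.mean(e,0))
s=observe();print(s["grip_width"],s["ft_force"],np.abs(s["qvel"]).max(),s["time_s"])
rig.close_job()
```

```text
red [475.2  63.2] 3196
red [174.7 146. ] 545
red [251.3 208.5] 130
red [ 71.8 267.7] 882
red [390.8 337.7] 366
blue [478.1   4.3] 160
blue [362.9 219.9] 184
blue [431.1 408.5] 1214
handle [ 0.56954227 -0.11257408  0.058     ]
0.01098068245447696 [ 1.45414629 -2.41109795  4.74643148] 0.08390404676307026 23.7333
the job is handed in; nothing more can be done
```

I finished the task and handed it in at about 23.7 s of the 69 s allowed. No check failed.

- **Red valve:** it stands upright in the brass ring. I confirmed this in two views after release and again while the drawer was closing; the drawer hides it now.
- **Drawer:** I pushed it to its hard stop, where it held against 15 N without moving. After I backed away, the handle was still at x ≈ 0.568–0.570 and the front was flush with the box.
- **Thumbscrew:** I turned it clockwise until it seated. The torque rose to 0.79 N m and the mark lined up with the dial's yellow mark. I then backed it off a quarter turn, with the tool going from about -0.6° at the stop to 89.5°. The arm still grips it at 50 N with an 11 mm opening.
- **Left in place:** the blue valve, spray can and spring show the same pixel positions as at the start.

Two measurements disagreed slightly. Bench yaw readings ranged from about -0.1° to -1.1°, so I took the quarter turn from the felt stop. That stop is extrapolated from the torque and could be off by about a degree.

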